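Set the copper baubles in their kiln setters

TASK

Ready the four round copper baubles for the kiln: set each one in the dimple of the grey setter tile made for its size - smallest bauble in the smallest tile, and so on up to the largest in the largest - standing upright with its loop on top. They are thin-walled, so lower each one gently into its dimple, neither dropping it nor pressing it down hard. Leave the open copper cup and the white screw lid where they are.

Things in the scene. Friction and masses are not known exactly. Their poses are not given: they have to be found in the camera images.
- bauble_small: the smallest of four hollow copper baubles: a plain copper ball 30 mm in diameter with a small flat foot (12 mm across, 13.7 mm below the centre) and on top a brass cap 8 mm wide with a little wire loop, 24 mm above the centre; about 44 g. Stands on its foot on the bench at the start. Origin: centre of the ball; z up through the loop
- setter_small: grey square setter tile, 52 x 52 mm and 18 mm high, fixed on the bench, for the smallest bauble: the smallest of four tiles, with one round dimple 22 mm in diameter and 10 mm deep, in the middle of its top. The 30 mm ball sits on the dimple's rim, its centre about 28 mm above the bench (also where a tile is set into the 3 mm white board). Origin: centre of the tile's underside, z up
- bauble_medium: the second smallest of four hollow copper baubles: a plain copper ball 39 mm in diameter with a small flat foot (16 mm across, 17.8 mm below the centre) and on top a brass cap 8 mm wide with a little wire loop, 28.5 mm above the centre; about 51 g. Stands on its foot on the bench at the start. Origin: centre of the ball; z up through the loop
- setter_medium: grey square setter tile, 60 x 60 mm and 18 mm high, fixed on the bench, for the second smallest bauble: the second smallest of four tiles, with one round dimple 28 mm in diameter and 10 mm deep, in the middle of its top. The 39 mm ball sits on the dimple's rim, its centre about 31 mm above the bench (also where a tile is set into the 3 mm white board). Origin: centre of the tile's underside, z up
- bauble_large: the second largest of four hollow copper baubles: a plain copper ball 48 mm in diameter with a small flat foot (20 mm across, 21.9 mm below the centre) and on top a brass cap 8 mm wide with a little wire loop, 33 mm above the centre; about 58 g. Stands on its foot on the bench at the start. Origin: centre of the ball; z up through the loop
- setter_large: grey square setter tile, 68 x 68 mm and 18 mm high, fixed on the bench, for the second largest bauble: the second largest of four tiles, with one round dimple 35 mm in diameter and 10 mm deep, in the middle of its top. The 48 mm ball sits on the dimple's rim, its centre about 34 mm above the bench (also where a tile is set into the 3 mm white board). Origin: centre of the tile's underside, z up
- bauble_giant: the largest of four hollow copper baubles: a plain copper ball 57 mm in diameter with a small flat foot (23 mm across, 26.0 mm below the centre) and on top a brass cap 8 mm wide with a little wire loop, 37.5 mm above the centre; about 66 g. Stands on its foot on the bench at the start. Origin: centre of the ball; z up through the loop
- setter_giant: grey square setter tile, 76 x 76 mm and 18 mm high, fixed on the bench, for the largest bauble: the largest of four tiles, with one round dimple 41 mm in diameter and 10 mm deep, in the middle of its top. The 57 mm ball sits on the dimple's rim, its centre about 37 mm above the bench (also where a tile is set into the 3 mm white board). Origin: centre of the tile's underside, z up
- copper_cup: bystander: shallow open copper cup, 56 x 58 mm, 25 mm high, standing loose on the bench near the robot. Origin: centre of its underside
- screw_lid: bystander: white plastic screw lid, 55 mm across, 12 mm high, lying loose on the bench beyond the work. Origin: centre of its underside
There are look-alikes about, which are no part of the job. What is shaped like the bauble_giant but blue or purple is not meant.

How it is judged:
At the end, for the whole second after the job is handed in: Each of the four baubles rests, released, in the dimple of the tile of its own size: centre within 6 mm of the dimple's axis, seated to within 4 mm of its resting height, loop up within 0.45 rad, still; copper cup and screw lid within 15 mm of where they stood (horizontal distance between bauble_small and setter_small below 0.006 m and z of bauble_small in the frame of setter_small between 0.0224096 and 0.0324096 m and angle between each of bauble_small, bauble_medium, bauble_large, bauble_giant's own z axis and vertical below 0.45 rad and linear speed of each of bauble_small, bauble_medium, bauble_large, bauble_giant below 0.02 m/s and angular speed of each of bauble_small, bauble_medium, bauble_large, bauble_giant below 0.3 rad/s and horizontal distance between bauble_medium and setter_medium below 0.006 m and z of bauble_medium in the frame of setter_medium between 0.0255325 and 0.0355325 m and horizontal distance between bauble_large and setter_large below 0.006 m and z of bauble_large in the frame of setter_large between 0.0286554 and 0.0386554 m and horizontal distance between bauble_giant and setter_giant below 0.006 m and z of bauble_giant in the frame of setter_giant between 0.0317783 and 0.0417783 m and distance of each of copper_cup, screw_lid from where it was at the start of the episode below 0.015 m); the robot touches nothing.
It fails at once if a bauble is pressed hard into a setter tile (over 20 N) (contact force between any of bauble_small, bauble_medium, bauble_large, bauble_giant and setter_small above 20 N or contact force between any of bauble_small, bauble_medium, bauble_large, bauble_giant and setter_medium above 20 N or contact force between any of bauble_small, bauble_medium, bauble_large, bauble_giant and setter_large above 20 N or contact force between any of bauble_small, bauble_medium, bauble_large, bauble_giant and setter_giant above 20 N).
It fails at once if a bauble is dropped or knocked (faster than 0.45 m/s while not held: a fall of about 10 mm) ((linear speed of bauble_small above 0.45 m/s and contact force between bauble_small and the fingers below 0.05 N) or (linear speed of bauble_medium above 0.45 m/s and contact force between bauble_medium and the fingers below 0.05 N) or (linear speed of bauble_large above 0.45 m/s and contact force between bauble_large and the fingers below 0.05 N) or (linear speed of bauble_giant above 0.45 m/s and contact force between bauble_giant and the fingers below 0.05 N)).
It fails at once if the copper cup is disturbed (distance of copper_cup from where it was at the start of the episode above 0.015 m or angle between copper_cup's own z axis and vertical above 0.3 rad).
It fails at once if the screw lid is disturbed (distance of screw_lid from where it was at the start of the episode above 0.015 m or angle between screw_lid's own z axis and vertical above 0.3 rad).
It also fails if it takes over 104 s, if anything falls off the work surface, if the arm or the gripper's body presses on something with over 40 N, if the wrist force passes 120 N, or if a joint passes its speed limit or range.

ROBOT

A 7-joint arm with a two-finger parallel gripper is mounted at the origin on a cart in front of the work surface, level with it; the furniture and walls round the work are solid. World frame = base frame: x ahead of the robot, y to its left, z up, the work surface at z = 0. Lengths are in m, angles in rad, forces in N, time in s.
With the tool pointing down it reaches from about 0.4 to 0.9 m from the base axis. Payload 5.5 kg.
Tool frame: the origin (TCP) lies on the centre line of the jaws, within the pads' length; the fingertips stand 8 mm ahead of it and the grasp point (between the pads) lies 11 mm behind it; z points along the fingers, y is the line along which they close (so a half turn about z gives the same grasp; the last joint's range is limited). The gripper opens to 85 mm and grips with 20 to 120 N. Pads are 22 mm wide; open, the fingers measure 114 mm over their backs; the gripper's body (76 mm by 85 mm) begins 54 mm behind the grasp point. The pads swing forward as they close: fully open they stand 13 mm farther back than shut.
Start: joints at [1.455, 0.501, -0.427, 1.55, 0.221, 1.138, -0.21], TCP at [0.24, -0.604, 0.219] pointing down, gripper open.
Joint ranges: [-2.88, 2.88], [-0.31, 2.03], [-1.54, 1.56], [0.2, 2.42], [-1.41, 4.55], [0.19, 2.02], [-2.57, 2.57]. Speed limits (rad/s): [2.57, 2.57, 3.14, 3.14, 3.14, 3.14, 3.14].

INTERFACE

Orientations are given as a unit quaternion [w, x, y, z].
In Python, from cell import robot gives the robot as it stands.
- The arm moves only by the tool arm_command, never from a script. Its arguments are lists of equal length, an entry for each row: "jaw": the closure, from 0 (fully open) to 1 (shut); "offset": the shift along the tool's x, y, z in cm, a list of three; "twist": the turn, a rotation vector about the tool's x, y, z in rad, a list of three. A call has 1 to 12 rows; each row shifts and turns the commanded pose from where the row before left it, along the tool's axes as they then stand; what a row does not reach is not made up. A row lasts 1/12 s, in which the tool goes at most 41.7 mm and 7.16 degrees, less where a joint would pass 70% of its speed; a pose out of reach is approached as far as the arm can. A call is refused whole if a number of a shift passes 4.17 or a number of a turn 0.125, either way. A call with a gripper value outside its range is refused whole. The fingers move at their own pace and stop on an object; "squeeze" is the grip in N (left out, the last holds). Time passes only in rows, so rows that do not move let the fingers close. It gives the time, the measured TCP pose, the force, the opening and the grip force at its end, in the units of the state.
- robot.get_state(): the state, without advancing time (a new reading comes with each control period).
- robot.snapshot(name): name is "side" or "top" or "wrist"; returns a dict with "pixels" (384x512x3 uint8, blue, green, red), "z_map" (384x512 float32, m along the optical axis (not along the pixel's ray), 0 where there is no reading), "fx", "fy", "cx", "cy" (pixels), "R" (3x3) and "t" (3): a world point X has camera coordinates R X + t. Camera axes: x right, y down, z forward; pixel columns grow to the right and rows downward; lengths in m; the calibration is good to about 2 mm. A picture is of the moment at which its call begins.
- robot.close_job(): hands the job in; it is judged then, once.
Trained networks look in a picture, given as the dict that the camera call returned (one of the last four; its "shot" number tells which), for a name from the list of things; names that differ only in an ending like _2 or _b are one class to them, and where a whole thing is asked for, a point or a joint stands for the part that bears it (a point fixed in the world has none). Each returns a list of dicts, best first, with "confidence" (0 to 1); they miss things now and then, are a little off and sometimes report something else, mostly with a low value. They report only what shows in the picture. A call takes as long as a camera call. They do not tell look-alikes from the thing itself.
- robot.search_frame(thing, picture): "extent" ([centre column, centre row, width, height] in pixels, round what is visible of it).
- robot.trace(thing, picture): "pixels" (384x512 bool, what is visible of it) and "extent" ([centre column, centre row, width, height] in pixels, round what is visible of it).
- robot.spot_point(thing, picture): "at" ([row, column] in pixels: a listed point, or the origin of a listed thing).
The state is a dict: "t": time; "qpos": joint angles; "qd": joint speeds; "tau": joint torques, N m; "tool_pos": TCP position; "eef_rot": TCP orientation; "force": force on the tool from outside, world axes, zero at the start; "ft_torque": the same for the moment, N m; "width": opening from 0.0 (shut) to 1.0 (fully open); "gripper_force": force on a finger pad.
Only numpy, scipy, OpenCV 4.12 (cv2) and the standard library are available. Lean on these libraries where they do the work, as an engineer would, in place of code of your own. Each camera call takes 0.05 s, during which the arm holds its last target. There are 200 camera calls.

## Working session

There is one attempt and no reset: what is moved stays moved. The work goes in short steps, Python scripts to look and compute and a tool call to move; the robot and the scene stay as the last step left them, time stands still between calls to the robot, and variables do not carry over. Pictures are saved under pics/ and viewed, at most 14 in all, crops included, and the job is handed in when it is done.

Besides the shell and the picture viewer there is one more tool, called after "Request:" by a JSON object that holds its "api" and its "payload". arm_command: Moves the arm, as the interface text tells. Its arguments: {"type":"object","properties":{"jaw":{"type":"array","items":{"type":"number"}},"offset":{"type":"array","items":{"type":"array","items":{"type":"number"}}},"twist":{"type":"array","items":{"type":"array","items":{"type":"number"}}},"squeeze":{"type":"number"}},"required":["jaw","offset","twist"]}

```bash
mkdir -p pics
cat > h.py <<'E'
import numpy as np,cv2
from cell import robot
def w(p,u,v,z):  # back-project at depth z
    c=np.array([(u-p["cx"])/p["fx"]*z,(v-p["cy"])/p["fy"]*z,z]); return np.asarray(p["R"]).T@(c-np.asarray(p["t"]))
def plane(p,u,v,h): # ray to height h
    R=np.asarray(p["R"]);o=-R.T@np.asarray(p["t"]);d=R.T@np.array([(u-p["cx"])/p["fx"],(v-p["cy"])/p["fy"],1]);return o+d*(h-o[2])/d[2]
def cloud(p):
    z=p["z_map"];v,u=np.mgrid[:384,:512];c=np.stack([(u-p["cx"])/p["fx"]*z,(v-p["cy"])/p["fy"]*z,z],-1)
    return (c-np.asarray(p["t"]))@np.asarray(p["R"])
E
python3 - <<'E'
from h import *
ims=[]
for n in ["top","side"]:
    p=robot.snapshot(n); cv2.imwrite(f"pics/{n}0.png",p["pixels"])
    print(n,np.round(-np.asarray(p["R"]).T@p["t"],3),np.round(np.asarray(p["R"])[2],2))
    for t in ["bauble_small","bauble_medium","bauble_large","bauble_giant","setter_small","setter_medium","setter_large","setter_giant","copper_cup","screw_lid"]:
        for r in robot.search_frame(t,p)[:3]:
            u,v,a,b=r["extent"]; h=.018 if 'set' in t else .02
            print(t,round(r["confidence"],2),np.round(r["extent"]),np.round(plane(p,u,v,h),3))
s=robot.get_state();print(s)
E
```

```text
top [0.362 0.143 0.871] [ 0.22  0.01 -0.98]
bauble_medium 0.79 [357. 165.  15.  18.] [ 0.62  -0.088  0.02 ]
bauble_medium 0.36 [185. 222.  27.  27.] [0.465 0.315 0.02 ]
bauble_medium 0.33 [320. 128.  21.  17.] [0.712 0.001 0.02 ]
bauble_large 0.75 [372. 234.  27.  24.] [ 0.454 -0.118  0.02 ]
bauble_giant 0.87 [142. 151.  23.  22.] [0.635 0.435 0.02 ]
bauble_giant 0.86 [268. 204.  24.  24.] [0.516 0.123 0.02 ]
bauble_giant 0.75 [238. 171.  21.  27.] [0.592 0.198 0.02 ]
setter_small 0.57 [178. 168.  28.  27.] [0.594 0.343 0.018]
setter_medium 0.74 [186. 220.  29.  28.] [0.469 0.314 0.018]
setter_large 0.91 [297. 166.  27.  36.] [0.612 0.057 0.018]
setter_giant 0.58 [314. 224.  40.  42.] [0.472 0.014 0.018]
copper_cup 0.57 [285. 272.  26.  25.] [0.362 0.079 0.02 ]
copper_cup 0.56 [320. 127.  18.  18.] [0.713 0.003 0.02 ]
copper_cup 0.39 [180. 166.  22.  26.] [0.599 0.338 0.02 ]
screw_lid 0.94 [321. 126.  21.  15.] [ 0.716 -0.001  0.02 ]
screw_lid 0.58 [185. 223.  30.  30.] [0.463 0.314 0.02 ]
side [ 0.293 -0.402  0.995] [ 0.22  0.48 -0.85]
bauble_small 0.56 [242. 141.  23.  19.] [0.601 
[... 856 characters left out ...]
 0.02 ]
{'t': 1.1, 'qpos': array([ 1.45518674,  0.50087999, -0.42698601,  1.55039831,  0.22080355,
        1.13831193, -0.21030209]), 'qd': array([-0.00100714, -0.00088254,  0.00041615,  0.00246013,  0.00110325,
        0.00024839, -0.00033678]), 'tau': array([ 2.30025862e-04, -5.69384050e+01, -5.81054360e+00, -2.81338871e+01,
        1.27678527e-02,  1.80864008e-03,  2.95231999e-06]), 'tool_pos': array([ 0.24040357, -0.60390828,  0.21852169]), 'eef_rot': array([1.02396113e-05, 9.82114981e-01, 1.88282140e-01, 1.14494220e-05]), 'force': array([-0.66645509,  0.30369556,  0.25111502]), 'ft_torque': array([-0.04671914, -0.00395146, -0.04664637]), 'gripper_force': 0.0, 'width': 1.000050598290765}
```

Run:
```python
import cv2
a=cv2.imread("pics/top0.png")[100:310,110:410]; cv2.imwrite("pics/topc.png",cv2.resize(a,None,fx=2.6,fy=2.6,interpolation=cv2.INTER_CUBIC))
```

```text
(no output)
```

View pics/topc.png

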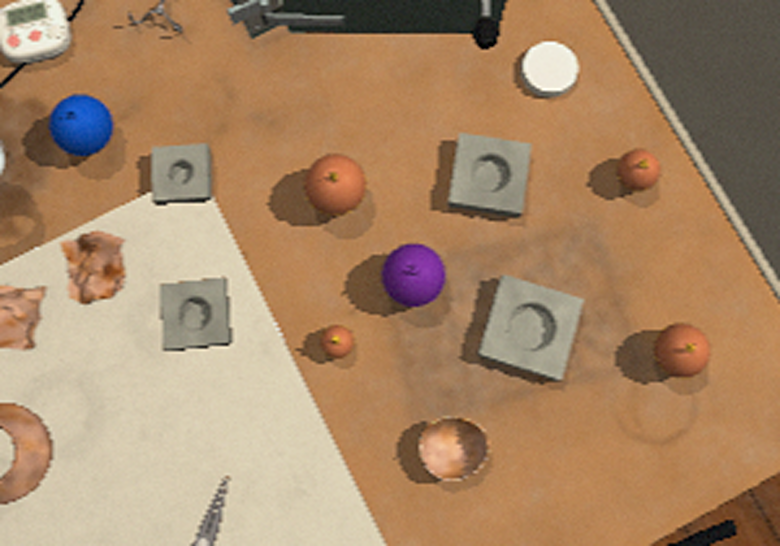

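The crop (scale 2.6, offset 110,100) shows the copper baubles at crop px giant (335,184), medium (639,169), large (684,350) and small (338,341). The tiles are small (181,173), medium (195,314), large (490,175) and giant (532,328). Blue (82,125) and purple (414,275) are look-alikes; the lid is at (549,68) and the cup at (453,449).

```bash
cat > meas.py <<'E'
from h import *
from scipy.optimize import least_squares
B=dict(small=(.444,.181,.015,.0137),medium=(.619,-.088,.0195,.0178),large=(.455,-.12,.024,.0219),giant=(.592,.199,.0285,.026))
T=dict(small=(.597,.338,.052),medium=(.468,.316,.06),large=(.61,.052,.068),giant=(.469,.012,.076))
def ball(P,x,y,r,zc):
    q=P[(np.hypot(P[...,0]-x,P[...,1]-y)<r+.02)&(P[...,2]>zc-.2*r)&(P[...,2]<zc+.95*r)]
    s=least_squares(lambda c:np.linalg.norm(q-c,axis=1)-r,[x,y,zc],loss="soft_l1",f_scale=.001); return s.x,len(q)
def tile(P,x,y,s):
    m=(np.abs(P[...,2]-.018)<.005)&(np.hypot(P[...,0]-x,P[...,1]-y)<s*.85)
    q=P[m]; (c,wh,a)=cv2.minAreaRect((q[:,:2]*1000).astype(np.float32)); return np.array(c)/1000,np.round(wh,1),round(a),np.median(q[:,2])
E
python3 - <<'E'
from meas import *
for n in ["top","side"]:
    P=cloud(robot.snapshot(n))
    for k in B:
        c,m=ball(P,*B[k]);print(n,"ball",k,np.round(c,4),m)
        print(n,"tile",k,*tile(P,*T[k]))
    q=P[(np.hypot(P[...,0]-.516,P[...,1]-.123)<.02)];print(q[:,:2].mean(0))
E
```

```text
top ball small [0.4498 0.1893 0.0139] 113
top tile small [0.60129645 0.34308282] [53.5 52. ] 6 0.017978946712099708
top ball medium [ 0.6196 -0.0821  0.0179] 173
top tile medium [0.46999179 0.31876202] [60.7 60. ] 10 0.01810230986859481
top ball large [ 0.454  -0.1162  0.022 ] 312
top tile large [0.61162891 0.05498761] [67.9 69.7] 83 0.018107075757512872
top ball giant [0.5918 0.1978 0.0259] 388
top tile giant [0.47022693 0.01558381] [76.4 76.5] 75 0.018035457773064548
[0.515069   0.12291465]
side ball small [0.448  0.1884 0.014 ] 68
side tile small [0.59757208 0.34201178] [52.4 54.5] 6 0.01763106755686823
side ball medium [ 0.6181 -0.0826  0.0178] 153
side tile medium [0.46677039 0.31781082] [61.4 63.5] 11 0.018056806326751683
side ball large [ 0.4522 -0.1173  0.0219] 255
side tile large [0.60984131 0.05418188] [73.2 68.9] 83 0.018095373111153962
side ball giant [0.5895 0.1973 0.0257] 247
side tile giant [0.46850473 0.01494764] [79.6 76.2] 75 0.01809334918198318
[0.51455085 0.11936637]
```

Request:
{"api": "arm_command", "payload": {"jaw": [0, 0, 0, 0, 0, 0, 0, 0, 0, 0, 0, 0], "offset": [[0, 0, 0], [0, 0, 0], [0, 0, 0], [0, 0, 0], [3, -4, 0], [3, -4, 0], [3, -4, 0], [3, -4, 0], [3, -4, 0], [3, -4, 0], [3, -4, 0], [0, -4, 0]], "twist": [[0, 0, 0.095], [0, 0, 0.095], [0, 0, 0.095], [0, 0, 0.094], [0, 0, 0], [0, 0, 0], [0, 0, 0], [0, 0, 0], [0, 0, 0], [0, 0, 0], [0, 0, 0], [0, 0, 0]], "squeeze": 25}}

```text
t: 2.2
tool_pos: [0.4205, -0.3287, 0.2193]
eef_rot: [0.0, 1.0, 0.001, 0.003]
force: [1.9, 0.6, 0.2]
width: 1.005
gripper_force: 0.0
```

Request:
{"api": "arm_command", "payload": {"jaw": [0, 0, 0], "offset": [[0, -4, 0], [0, -4, 0], [0, 0, 0]], "twist": [[0, 0, 0], [0, 0, 0], [0, 0, 0]]}}

```text
t: 2.45
tool_pos: [0.4162, -0.2417, 0.2187]
eef_rot: [-0.001, 1.0, 0.005, -0.0]
force: [-0.3, 0.2, -0.8]
width: 0.999
gripper_force: 0.0
```

Request:
{"api": "arm_command", "payload": {"jaw": [0], "offset": [[0, 0, 0]], "twist": [[0, 0, 0]]}}

```text
t: 2.53
tool_pos: [0.416, -0.2482, 0.219]
eef_rot: [0.0, 1.0, 0.003, 0.0]
force: [0.7, -0.4, 0.7]
width: 1.002
gripper_force: 0.0
```

Request:
{"api": "arm_command", "payload": {"jaw": [0, 0, 0, 0, 0, 0, 0, 0], "offset": [[0.74, -2.62, 2], [0.74, -2.62, 2], [0.74, -2.62, 2], [0.74, -2.62, 2], [0.74, -2.62, 2], [0, 0, 0], [0, 0, 0], [0, 0, 0]], "twist": [[0, 0, 0], [0, 0, 0], [0, 0, 0], [0, 0, 0], [0, 0, 0], [0, 0, 0], [0, 0, 0], [0, 0, 0]]}}

```text
t: 3.2
tool_pos: [0.4529, -0.1211, 0.1186]
eef_rot: [0.0, 1.0, -0.001, 0.0]
force: [-0.7, 0.6, -0.1]
width: 1.003
gripper_force: 0.0
```

Run:
```python
from meas import *
p=robot.snapshot("wrist");P=cloud(p);cv2.imwrite("pics/w1.png",p["pixels"])
print(ball(P,*B["large"]));print(tile(P,*T["giant"]));s=robot.get_state();print(s["tool_pos"],s["eef_rot"])
```

```text
(array([ 0.45266501, -0.11708347,  0.02225318]), 2663)
(array([0.46884995, 0.01521612]), array([77.4, 77.1]), 75, np.float64(0.018541832367919463))
[ 0.45296655 -0.12160021  0.11891786] [ 4.34166048e-04  9.99998938e-01 -1.33885468e-03  3.76887057e-04]
```

View pics/w1.png

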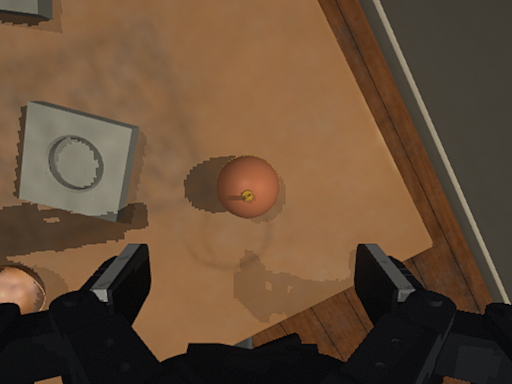

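Wrist view: large ball at (248,187), giant tile at (78,160); this agrees with the other cameras. I'll descend and grip.

Request:
{"api": "arm_command", "payload": {"jaw": [0, 0, 0, 0, 0, 0, 0.9, 0.9, 0.9, 0.9, 0.9, 0.9], "offset": [[0, -0.44, 2.5], [0, 0, 2.5], [0, 0, 2.5], [0, 0, 1.5], [0, 0, 0.9], [0, 0, 0], [0, 0, 0], [0, 0, 0], [0, 0, 0], [0, 0, 0], [0, 0, 0], [0, 0, 0]], "twist": [[0, 0, 0], [0, 0, 0], [0, 0, 0], [0, 0, 0], [0, 0, 0], [0, 0, 0], [0, 0, 0], [0, 0, 0], [0, 0, 0], [0, 0, 0], [0, 0, 0], [0, 0, 0]]}}

```text
t: 4.25
tool_pos: [0.4537, -0.1162, 0.0209]
eef_rot: [0.001, 1.0, -0.0, 0.001]
force: [-1.1, -2.1, 7.4]
width: 0.424
gripper_force: 21.9
```

Run:
```python
from meas import *
s=robot.get_state();print(s["tool_pos"],s["width"],s["gripper_force"],s["force"])
a=robot.snapshot("wrist")["pixels"];p=robot.snapshot("side");b=p["pixels"][250:330,210:310]
print(ball(cloud(robot.snapshot("wrist")),*B["large"]))
cv2.imwrite("pics/g1.png",np.hstack([cv2.resize(a,(400,300)),cv2.resize(b,(375,300))]))
```

```text
[ 0.45371114 -0.11615455  0.02090114] 0.42387931371435383 21.88141260179691 [-1.14845525 -2.06956803  7.3751426 ]
(array([ 0.45295373, -0.11563154,  0.02238843]), 6559)
```

View pics/g1.png

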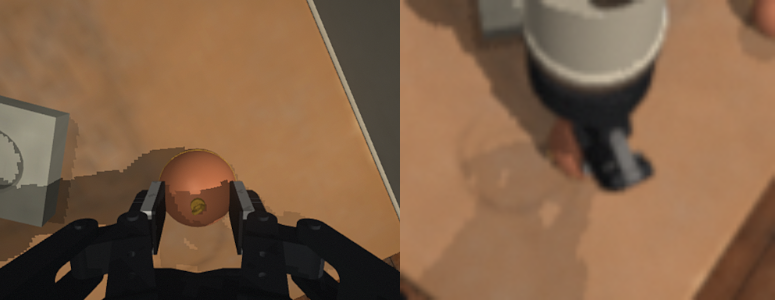

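Request:
{"api": "arm_command", "payload": {"jaw": [0.9, 0.9, 0.9, 0.9, 0.9], "offset": [[0, 0, -0.1], [0, 0, -0.2], [0, 0, -0.3], [0, 0, 0], [0, 0, 0]], "twist": [[0, 0, 0], [0, 0, 0], [0, 0, 0], [0, 0, 0], [0, 0, 0]]}}

```text
t: 4.82
tool_pos: [0.4524, -0.1151, 0.0256]
eef_rot: [-0.0, 1.0, -0.0, 0.0]
force: [-0.6, 0.1, -0.7]
width: 0.357
gripper_force: 24.8
```

Run:
```python
from meas import *
s=robot.get_state();print(s["tool_pos"],s["width"],s["gripper_force"],s["force"])
p=robot.snapshot("wrist");P=cloud(p)
x,y,r,z=B["large"];print(ball(P,s["tool_pos"][0],s["tool_pos"][1],r,z+.006))
# pad points
pad=P[(p["pixels"].max(-1)<60)&(P[...,2]<.08)&(P[...,2]>0.003)&(np.hypot(P[...,0]-x,P[...,1]+.117)<.06)]
for lo in np.arange(0,.08,.008):
    q=pad[(pad[:,2]>=lo)&(pad[:,2]<lo+.008)]
    if len(q)>10: print(round(lo,3),len(q),np.round(np.percentile(q[:,0],[2,98]),3),np.round(np.percentile(q[:,1],[2,40,60,98]),3))
```

```text
[ 0.45240164 -0.11510222  0.02564669] 0.356890981294042 24.766146023757756 [-0.63623413  0.09753139 -0.67006055]
(array([ 0.45168958, -0.11447965,  0.02311311]), 6930)
0.04 205 [0.442 0.463] [-0.14  -0.13  -0.099 -0.088]
0.048 471 [0.443 0.463] [-0.142 -0.13  -0.099 -0.087]
0.056 552 [0.443 0.463] [-0.143 -0.13  -0.099 -0.086]
0.064 577 [0.442 0.463] [-0.142 -0.13  -0.099 -0.086]
0.072 977 [0.442 0.464] [-0.136 -0.13  -0.099 -0.093]
```

Run:
```python
from meas import *
s=robot.get_state();t=s["tool_pos"];print(t)
p=robot.snapshot("wrist");P=cloud(p);im=p["pixels"];cv2.imwrite("pics/g2.png",im)
hsv=cv2.cvtColor(im,cv2.COLOR_BGR2HSV)
m=(hsv[...,1]<90)&(np.abs(P[...,0]-t[0])<.03)&(np.abs(P[...,1]-t[1])<.06)&(P[...,2]>.004)
for lo in np.arange(0.004,.08,.006):
    q=P[m&(P[...,2]>=lo)&(P[...,2]<lo+.006)]
    if len(q)>5: print(round(lo,3),len(q),np.round(np.percentile(q[:,0],[2,98])-t[0],3),np.round(np.percentile(q[:,1],[2,40,60,98])-t[1],3))
for v in range(200,330,12): print(v,[(u,*np.round(P[v,u],3)) for u in (190,205,215,300,315,330)][::2])
```

```text
[ 0.45222617 -0.11509665  0.02545709]
0.04 86 [-0.009  0.011] [-0.022 -0.015  0.016  0.022]
0.046 344 [-0.009  0.011] [-0.027  0.016  0.017  0.028]
0.052 411 [-0.008  0.011] [-0.027 -0.015  0.017  0.029]
0.058 504 [-0.009  0.011] [-0.027 -0.015  0.017  0.029]
0.064 562 [-0.008  0.011] [-0.027 -0.015  0.016  0.029]
0.07 518 [-0.01   0.011] [-0.021 -0.015  0.016  0.022]
0.076 1091 [-0.011  0.012] [-0.027 -0.015  0.016  0.028]
200 [(190, np.float64(0.463), np.float64(-0.08), np.float64(0.0)), (215, np.float64(0.463), np.float64(-0.094), np.float64(0.0)), (315, np.float64(0.463), np.float64(-0.149), np.float64(-0.0))]
212 [(190, np.float64(0.457), np.float64(-0.08), np.float64(0.001)), (215, np.float64(0.466), np.float64(-0.097), np.float64(0.029)), (315, np.float64(0.457), np.float64(-0.149), np.float64(0.001))]
224 [(190, np.float64(0.449), np.float64(-0.079), np.float64(0.001)), (215, np.float64(0.463), np.float64(-0.098), np.float64(0.036)), (315, np.float64(0.45), np.float64(-0.15), np.float64(0.001))]
236 [(190, np.float64(0.442), np.float64(-0.079), np.float64(0.001)), (215, np.fl
[... 804 characters left out ...]
46), np.float64(-0.099), np.float64(0.058)), (315, np.float64(0.463), np.float64(-0.134), np.float64(0.087))]
296 [(190, np.float64(0.463), np.float64(-0.096), np.float64(0.093)), (215, np.float64(0.442), np.float64(-0.1), np.float64(0.061)), (315, np.float64(0.463), np.float64(-0.133), np.float64(0.094))]
308 [(190, np.float64(0.469), np.float64(-0.099), np.float64(0.108)), (215, np.float64(0.395), np.float64(-0.092), np.float64(0.0)), (315, np.float64(0.468), np.float64(-0.13), np.float64(0.107))]
320 [(190, np.float64(0.468), np.float64(-0.1), np.float64(0.112)), (215, np.float64(0.386), np.float64(-0.092), np.float64(0.0)), (315, np.float64(0.469), np.float64(-0.129), np.float64(0.113))]
```

View pics/g2.png

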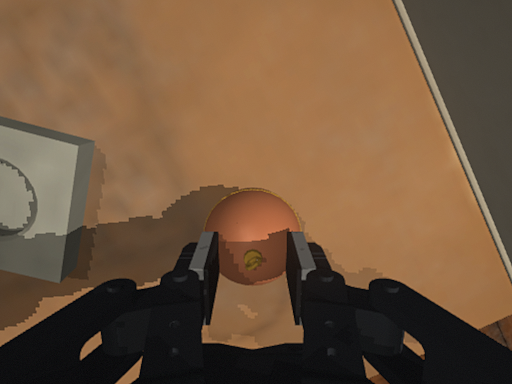

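The pads closed above the equator: the tips are at z≈0.040, about 15 mm behind the TCP. The image shows them at (210,240) and (297,240), on the upper part of the ball. I'll open, go lower and measure the tips.

Request:
{"api": "arm_command", "payload": {"jaw": [0.5, 0.2, 0, 0, 0, 0, 0, 0], "offset": [[0, 0, 0], [0, 0, 0], [0, 0, 0], [0, 0.2, 0], [0, 0, 0.8], [0, 0, 0.8], [0, 0, 0], [0, 0, 0]], "twist": [[0, 0, 0], [0, 0, 0], [0, 0, 0], [0, 0, 0], [0, 0, 0], [0, 0, 0], [0, 0, 0], [0, 0, 0]]}}

```text
t: 5.58
tool_pos: [0.4517, -0.1169, 0.0086]
eef_rot: [-0.0, 1.0, 0.0, -0.001]
force: [0.2, -0.0, -0.1]
width: 1.0
gripper_force: 0.0
```

```bash
cat > tips.py <<'E'
from meas import *
def tips(P,im,t):
    hsv=cv2.cvtColor(im,cv2.COLOR_BGR2HSV)
    m=(hsv[...,1]<90)&(np.abs(P[...,0]-t[0])<.014)&(np.abs(P[...,1]-t[1])<.065)&(P[...,2]>.004)&(P[...,2]<.09)
    for sgn in (-1,1):
        q=P[m&(sgn*(P[...,1]-t[1])>.005)]; 
        print("tip z",np.round(np.percentile(q[:,2],[1,5,50]),4),"rel tcp",round(np.percentile(q[:,2],2)-t[2],4),"y",np.round(np.percentile(q[:,1]-t[1],[2,10,50,90,98]),3))
def go(k):
    s=robot.get_state();t=s["tool_pos"];print(t,s["width"],s["gripper_force"],s["force"])
    p=robot.snapshot("wrist");P=cloud(p);tips(P,p["pixels"],t);x,y,r,z=B[k];print(k,ball(P,t[0],t[1],r,z)); return p
E
python3 -c "
from tips import *
go('large')"
```

```text
[ 0.45169632 -0.11692805  0.00862426] 1.0000052062476483 0.0 [ 0.1894615  -0.00763934 -0.13713941]
tip z [0.0392 0.0462 0.0831] rel tcp 0.0327 y [-0.063 -0.061 -0.05  -0.042 -0.041]
tip z [0.0387 0.0441 0.0823] rel tcp 0.0315 y [0.042 0.043 0.05  0.061 0.064]
large (array([ 0.45142129, -0.11429305,  0.02235092]), 8426)
```

Request:
{"api": "arm_command", "payload": {"jaw": [0, 0, 0, 0.4, 0.6, 0.6, 0.6, 0.6, 0.6], "offset": [[0, -0.25, 0.8], [0, 0, 0.8], [0, 0, 0], [0, 0, 0], [0, 0, 0], [0, 0, 0], [0, 0, 0], [0, 0, 0], [0, 0, 0]], "twist": [[0, 0, 0], [0, 0, 0], [0, 0, 0], [0, 0, 0], [0, 0, 0], [0, 0, 0], [0, 0, 0], [0, 0, 0], [0, 0, 0]]}}

```text
t: 6.38
tool_pos: [0.4528, -0.1148, -0.0061]
eef_rot: [0.0, 1.0, -0.0, 0.0]
force: [-0.5, 0.0, 3.5]
width: 0.528
gripper_force: 25.7
```

```bash
python3 -c "
from tips import *
go('large')"
```

```text
[ 0.45275661 -0.1147836  -0.00613174] 0.5281406329983102 25.676754465093836 [-0.45334276  0.02967589  3.48056467]
tip z [0.022  0.0367 0.0668] rel tcp 0.0331 y [-0.057 -0.053 -0.045 -0.022 -0.007]
tip z [0.0206 0.0341 0.0665] rel tcp 0.0313 y [0.007 0.023 0.045 0.054 0.058]
large (array([ 0.45168224, -0.1141845 ,  0.02247187]), 12296)
```

Run:
```python
from meas import *
p=robot.snapshot("wrist");P=cloud(p);im=p["pixels"];t=robot.get_state()["tool_pos"]
q=im[150:384,100:412].copy();cv2.imwrite("pics/g3.png",cv2.resize(q,None,fx=2.4,fy=2.4))
m=(np.abs(P[...,0]-t[0])<.014)&(np.abs(np.abs(P[...,1]-t[1])-.0235)<.006)&(P[...,2]>.002)
for lo in np.arange(.002,.07,.005):
    for sg in (-1,1):
        q=P[m&(P[...,2]>=lo)&(P[...,2]<lo+.005)&(sg*(P[...,1]-t[1])>0)]
        if len(q)>3: print(round(lo,3),sg,len(q),np.round(np.percentile(q[:,0]-t[0],[5,95]),3),np.round(np.percentile(q[:,1]-t[1],[5,50,95]),4))
```

```text
0.007 -1 6 [0.006 0.009] [-0.0224 -0.0222 -0.0221]
0.007 1 6 [0.006 0.009] [0.0234 0.0235 0.0235]
0.012 -1 58 [0.007 0.01 ] [-0.0283 -0.0244 -0.0221]
0.012 1 54 [0.007 0.01 ] [0.0234 0.0257 0.0288]
0.017 -1 101 [0.008 0.011] [-0.0283 -0.0248 -0.0221]
0.017 1 88 [0.008 0.01 ] [0.0233 0.0253 0.0291]
0.022 -1 170 [0.006 0.013] [-0.0279 -0.0223 -0.0184]
0.022 1 179 [0.005 0.013] [0.0194 0.0235 0.0288]
0.027 -1 349 [-0.008  0.011] [-0.0277 -0.0221 -0.0182]
0.027 1 359 [-0.009  0.012] [0.0185 0.0233 0.0283]
0.032 -1 500 [-0.009  0.01 ] [-0.0271 -0.0216 -0.0178]
0.032 1 551 [-0.009  0.011] [0.018  0.0213 0.0277]
0.037 -1 298 [-0.009  0.011] [-0.0279 -0.0223 -0.018 ]
0.037 1 393 [-0.009  0.01 ] [0.0178 0.0234 0.0286]
0.042 -1 471 [-0.009  0.01 ] [-0.0276 -0.0228 -0.022 ]
0.042 1 459 [-0.009  0.01 ] [0.0233 0.024  0.0285]
0.047 -1 250 [-0.007  0.011] [-0.0279 -0.0238 -0.0222]
0.047 1 249 [-0.006  0.011] [0.0234 0.0249 0.0285]
0.052 -1 197 [0.011 0.013] [-0.0291 -0.0267 -0.0237]
0.052 1 146 [0.011 0.013] [0.025  0.0275 0.0293]
0.057 -1 238 [0.011 0.012] [-0.0292 -0.0261 -0.0224]
0.057 1 189 [0.011 0.012] [0.0235 0.0264 0.0291]
0.062 -1 266 [0.011 0.012] [-0.029  -0.0255 -0.0214]
0.062 1 224 [0.011 0.012] [0.0225 0.0261 0.0291]
0.067 -1 16 [0.011 0.012] [-0.0291 -0.0281 -0.0252]
0.067 1 9 [0.011 0.012] [0.027  0.0286 0.0292]
```

View pics/g3.png

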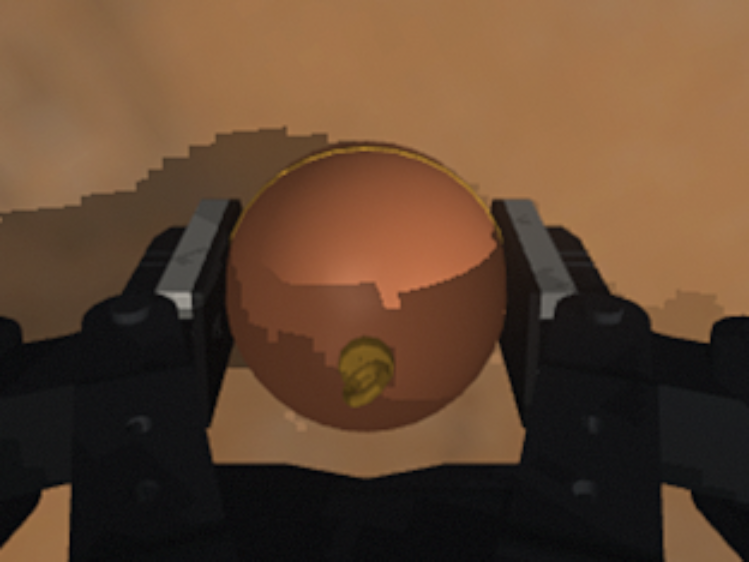

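Pads now grip at the equator, with tips around z=0.010 (crop tip corners (215,200) and (520,200)). Lift and carry to the large tile.

Request:
{"api": "arm_command", "payload": {"jaw": [0.6, 0.6, 0.6, 0.6, 0.6, 0.6, 0.6, 0.6, 0.6, 0.6, 0.6, 0.6], "offset": [[0, 0, -0.2], [0, 0, -0.5], [0, 0, -1.5], [0, 0, -2.5], [0.8, -1, -3], [2, -2.2, -1.3], [2.4, -2.7, 0], [2.5, -2.7, 0], [2.5, -2.7, 0], [2.5, -2.7, 0], [2, -2, 0], [1.1, -1, 0]], "twist": [[0, 0, 0], [0, 0, 0], [0, 0, 0], [0, 0, 0], [0, 0, 0], [0, 0, 0], [0, 0, 0], [0, 0, 0], [0, 0, 0], [0, 0, 0], [0, 0, 0], [0, 0, 0]]}}

```text
t: 7.48
tool_pos: [0.6126, 0.06, 0.0841]
eef_rot: [-0.001, 1.0, 0.002, 0.001]
force: [0.2, -0.6, -0.6]
width: 0.532
gripper_force: 25.9
```

Request:
{"api": "arm_command", "payload": {"jaw": [0.6, 0.6, 0.6], "offset": [[0, 0, 0], [0, 0, 0], [0, 0, 0]], "twist": [[0, 0, 0], [0, 0, 0], [0, 0, 0]]}}

```text
t: 7.73
tool_pos: [0.6094, 0.054, 0.083]
eef_rot: [0.001, 1.0, -0.0, -0.001]
force: [0.0, -0.5, -1.1]
width: 0.532
gripper_force: 25.9
```

```bash
cat >> tips.py <<'E'
def held(k):  # held ball relative to TCP, tile, and tool moves
    s=robot.get_state();t=s["tool_pos"];p=robot.snapshot("wrist");P=cloud(p)
    r=B[k][2];q=P.copy();c,n=ball(P,t[0],t[1],r,t[2]+.0285)
    print("tcp",np.round(t,4),"w",round(s["width"],3),"rot",np.round(s["eef_rot"],3),"ball-tcp",np.round(c-t,4),n)
    try: print("tile",tile(P,*T[k]))
    except Exception as e: print(e)
    return p
E
python3 -c "
from tips import *
p=held('large');cv2.imwrite('pics/h1.png',p['pixels'])"
```

```text
tcp [0.6094 0.054  0.083 ] w 0.532 rot [ 0.001  1.    -0.    -0.001] ball-tcp [-0.001   0.0006  0.0285] 12856
tile (array([0.61100653, 0.05419705]), array([68.2, 67.8]), 83, np.float64(0.018492361121934246))
```

View pics/h1.png

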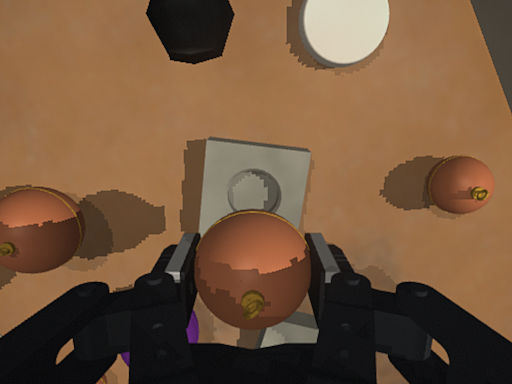

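Held upright at px (253,268), with the large tile's dimple at (253,193) in view. Lower it, stopping about 1 mm high.

Request:
{"api": "arm_command", "payload": {"jaw": [0.6, 0.6, 0.6, 0.6, 0.6, 0.6, 0.6, 0.6], "offset": [[0.25, 0.03, 2], [0, 0, 2.5], [0, 0, 1.5], [0, 0, 0.9], [0, 0, 0.5], [0, 0, 0.2], [0, 0, 0], [0, 0, 0]], "twist": [[0, 0, 0], [0, 0, 0], [0, 0, 0], [0, 0, 0], [0, 0, 0], [0, 0, 0], [0, 0, 0], [0, 0, 0]]}}

```text
t: 8.45
tool_pos: [0.6138, 0.0551, 0.0084]
eef_rot: [-0.0, 1.0, -0.0, 0.001]
force: [1.3, -0.6, -0.4]
width: 0.534
gripper_force: 25.9
```

Request:
{"api": "arm_command", "payload": {"jaw": [0.6, 0.6, 0.6], "offset": [[-0.16, 0.12, 0], [0, 0, 0.15], [0, 0, 0]], "twist": [[0, 0, 0], [0, 0, 0], [0, 0, 0]]}}

```text
t: 8.7
tool_pos: [0.6117, 0.0536, 0.0064]
eef_rot: [0.0, 1.0, -0.0, 0.0]
force: [0.6, -0.4, 0.8]
width: 0.534
gripper_force: 25.9
```

Request:
{"api": "arm_command", "payload": {"jaw": [0.42, 0.38, 0.33, 0.25, 0.1, 0, 0, 0, 0, 0], "offset": [[0, 0, 0], [0, 0, 0], [0, 0, 0], [0, 0, 0], [0, 0, 0], [0, 0, -0.5], [0, 0, -2], [0, 0, -3.5], [0, 0, -3], [0, 0, 0]], "twist": [[0, 0, 0], [0, 0, 0], [0, 0, 0], [0, 0, 0], [0, 0, 0], [0, 0, 0], [0, 0, 0], [0, 0, 0], [0, 0, 0], [0, 0, 0]]}}

```text
t: 9.53
tool_pos: [0.616, 0.055, 0.1028]
eef_rot: [-0.001, 1.0, 0.0, 0.005]
force: [1.0, 0.1, 1.7]
width: 0.996
gripper_force: 0.0
```

Run:
```python
from tips import *
p=robot.snapshot("wrist");P=cloud(p)
print(robot.get_state()["tool_pos"],"large",ball(P,.611,.0542,.024,.0337));print("medium",ball(P,*B["medium"]))
cv2.imwrite("pics/r1.png",p["pixels"])
```

```text
[0.61461001 0.05444115 0.10028232] large (array([0.61069858, 0.05433737, 0.03440897]), 3179)
medium (array([ 0.61868261, -0.08256797,  0.01812685]), 2196)
```

View pics/r1.png

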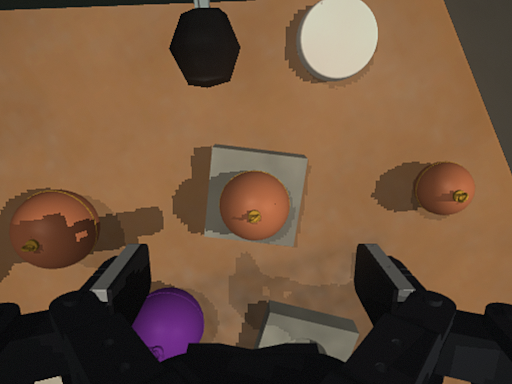

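The large bauble is seated at (254,205), loop up. Next is the medium one at (445,188).

Request:
{"api": "arm_command", "payload": {"jaw": [0, 0, 0, 0, 0, 0, 0, 0, 0, 0, 0], "offset": [[0.1, 2, 0], [0.1, 3, 0], [0.1, 3, 0], [0.1, 3, 0], [0, 2.2, 0.5], [0, 0.5, 2], [0, 0, 2.5], [0, 0, 2.5], [0, 0, 1.5], [0, 0, 0], [0, 0, 0]], "twist": [[0, 0, 0], [0, 0, 0], [0, 0, 0], [0, 0, 0], [0, 0, 0], [0, 0, 0], [0, 0, 0], [0, 0, 0], [0, 0, 0], [0, 0, 0], [0, 0, 0]]}}

```text
t: 10.5
tool_pos: [0.6144, -0.0827, 0.005]
eef_rot: [-0.0, 1.0, 0.0, -0.001]
force: [0.7, 0.2, 0.7]
width: 1.0
gripper_force: 0.0
```

```bash
python3 -c "
from tips import *
go('medium')"
```

```text
[ 0.61440331 -0.08270092  0.00503526] 0.9998510470414603 0.0 [0.65027931 0.17658724 0.65289686]
tip z [0.0357 0.0433 0.0817] rel tcp 0.0332 y [-0.064 -0.062 -0.051 -0.042 -0.041]
tip z [0.0356 0.0414 0.0809] rel tcp 0.0323 y [0.042 0.043 0.052 0.063 0.064]
medium (array([ 0.61870287, -0.08251608,  0.01820408]), 5089)
```

Request:
{"api": "arm_command", "payload": {"jaw": [0, 0, 0, 0.4, 0.7, 0.7, 0.7, 0.7, 0.7, 0.7], "offset": [[0.4, 0, 0.5], [0, 0, 0.6], [0, 0, 0], [0, 0, 0], [0, 0, 0], [0, 0, 0], [0, 0, 0], [0, 0, 0], [0, 0, 0], [0, 0, 0]], "twist": [[0, 0, 0], [0, 0, 0], [0, 0, 0], [0, 0, 0], [0, 0, 0], [0, 0, 0], [0, 0, 0], [0, 0, 0], [0, 0, 0], [0, 0, 0]]}}

```text
t: 11.38
tool_pos: [0.6197, -0.0832, -0.0045]
eef_rot: [0.0, 1.0, -0.0, 0.0]
force: [-0.8, 0.7, 5.2]
width: 0.439
gripper_force: 25.3
```

```bash
python3 -c "
from tips import *
go('medium')"
```

```text
[ 0.61973642 -0.0832434  -0.00448463] 0.43861110406721576 25.26539957849309 [-0.78404608  0.66152296  5.22328092]
tip z [0.022  0.0367 0.0677] rel tcp 0.0307 y [-0.055 -0.051 -0.042 -0.019 -0.008]
tip z [0.0213 0.0336 0.0675] rel tcp 0.0298 y [0.008 0.02  0.043 0.052 0.056]
medium (array([ 0.61904032, -0.08265943,  0.01844534]), 7564)
```

Request:
{"api": "arm_command", "payload": {"jaw": [0.7, 0.7, 0.7, 0.7, 0.7, 0.7, 0.7, 0.7, 0.7, 0.7, 0.7, 0.7], "offset": [[0, 0, -0.2], [0, 0, -0.6], [0, 0, -2], [0, 0, -3], [0, 0, -3], [-0.4, -1, -0.7], [-0.9, -2.4, 0], [-1.2, -3.2, 0], [-1.2, -3.2, 0], [-1.2, -3.2, 0], [-1.2, -3.2, 0], [-1.2, -3.2, 0]], "twist": [[0, 0, 0], [0, 0, 0], [0, 0, 0], [0, 0, 0], [0, 0, 0], [0, 0, 0], [0, 0, 0], [0, 0, 0], [0, 0, 0], [0, 0, 0], [0, 0, 0], [0, 0, 0]]}}

```text
t: 12.43
tool_pos: [0.5452, 0.1122, 0.09]
eef_rot: [0.0, 1.0, -0.0, -0.0]
force: [1.1, 0.7, -0.8]
width: 0.436
gripper_force: 25.3
```

Request:
{"api": "arm_command", "payload": {"jaw": [0.7, 0.7, 0.7, 0.7, 0.7, 0.7, 0.7, 0.7, 0.7, 0.7, 0.7], "offset": [[-1.2, -3.2, 0], [-1.2, -3.2, 0], [-1.2, -3.2, 0], [-1.2, -3.2, 0], [-1.2, -3.2, 0], [-1, -2.7, 0], [-0.6, -1.6, 0], [-0.15, -0.4, 0], [0, 0, 0], [0, 0, 0], [0, 0, 0]], "twist": [[0, 0, 0], [0, 0, 0], [0, 0, 0], [0, 0, 0], [0, 0, 0], [0, 0, 0], [0, 0, 0], [0, 0, 0], [0, 0, 0], [0, 0, 0], [0, 0, 0]]}}

```text
t: 13.35
tool_pos: [0.4699, 0.3156, 0.0897]
eef_rot: [0.001, 1.0, -0.001, 0.0]
force: [0.2, -1.0, -0.8]
width: 0.434
gripper_force: 25.3
```

```bash
python3 -c "
from tips import *
p=held('medium');P=cloud(p);print(ball(P,*B['small']))"
```

```text
tcp [0.4699 0.3156 0.0897] w 0.434 rot [ 0.001  1.    -0.001  0.   ] ball-tcp [-0.0007  0.0006  0.0232] 8651
tile (array([0.46793555, 0.31831796]), array([60.8, 60.1]), 9, np.float64(0.018480003929422752))
(array([0.4484843 , 0.18859514, 0.01403378]), 1280)
```

Request:
{"api": "arm_command", "payload": {"jaw": [0.7, 0.7, 0.7, 0.7, 0.7, 0.7, 0.7, 0.7, 0.7], "offset": [[-0.12, -0.2, 2], [0, 0, 2.5], [0, 0, 1.7], [0, 0, 0.9], [0, 0, 0.5], [0, 0, 0.3], [0, 0, 0], [0, 0, 0], [0, 0, 0]], "twist": [[0, 0, 0], [0, 0, 0], [0, 0, 0], [0, 0, 0], [0, 0, 0], [0, 0, 0], [0, 0, 0], [0, 0, 0], [0, 0, 0]]}}

```text
t: 14.15
tool_pos: [0.4685, 0.3203, 0.012]
eef_rot: [-0.001, 1.0, -0.0, 0.001]
force: [0.1, 0.1, -0.9]
width: 0.437
gripper_force: 25.3
```

Request:
{"api": "arm_command", "payload": {"jaw": [0.7, 0.7, 0.7, 0.7], "offset": [[0, 0.22, 0.1], [0, 0, 0.15], [0, 0, 0], [0, 0, 0]], "twist": [[0, 0, 0], [0, 0, 0], [0, 0, 0], [0, 0, 0]]}}

```text
t: 14.48
tool_pos: [0.4685, 0.3177, 0.009]
eef_rot: [-0.0, 1.0, -0.0, 0.001]
force: [1.1, -0.8, 2.3]
width: 0.435
gripper_force: 25.4
```

Request:
{"api": "arm_command", "payload": {"jaw": [0.52, 0.48, 0.43, 0.35, 0.2, 0, 0, 0, 0, 0, 0], "offset": [[0, 0, 0], [0, 0, 0], [0, 0, 0], [0, 0, 0], [0, 0, 0], [0, 0, -0.5], [0, 0, -2], [0, 0, -3.5], [0, 0, -3], [0, 0, 0], [0, 0, 0]], "twist": [[0, 0, 0], [0, 0, 0], [0, 0, 0], [0, 0, 0], [0, 0, 0], [0, 0, 0], [0, 0, 0], [0, 0, 0], [0, 0, 0], [0, 0, 0], [0, 0, 0]]}}

```text
t: 15.4
tool_pos: [0.4693, 0.3187, 0.1009]
eef_rot: [-0.001, 1.0, -0.0, 0.002]
force: [-0.1, -0.2, -0.5]
width: 0.998
gripper_force: 0.0
```

Run:
```python
from tips import *
p=robot.snapshot("wrist");P=cloud(p)
print(robot.get_state()["tool_pos"],"med",ball(P,.468,.3183,.0195,.0305));print("small",ball(P,*B["small"]))
cv2.imwrite("pics/r2.png",p["pixels"])
```

```text
[0.46818664 0.3176271  0.09926064] med (array([0.46813154, 0.31829327, 0.03143128]), 2007)
small (array([0.44843679, 0.18858723, 0.01404961]), 1185)
```

View pics/r2.png

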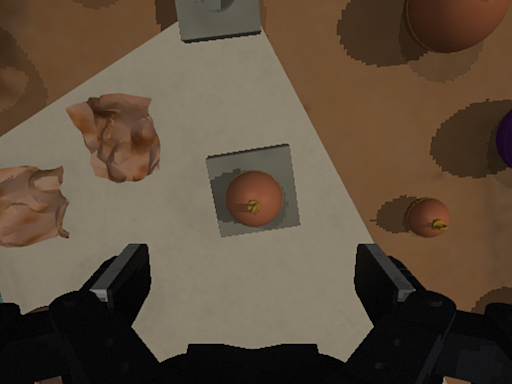

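The medium bauble is seated at (255,198), loop up. Next is the small one at (428,218).

Request:
{"api": "arm_command", "payload": {"jaw": [0, 0, 0, 0, 0, 0, 0, 0, 0, 0, 0, 0], "offset": [[-0.4, 2, 0], [-0.4, 3, 0], [-0.4, 3, 0], [-0.4, 3, 0], [-0.4, 1.5, 0.5], [0, 0.45, 2], [0, 0, 2.5], [0, 0, 2.5], [0, 0, 1.5], [0, 0, 0.4], [0, 0, 0], [0, 0, 0]], "twist": [[0, 0, 0], [0, 0, 0], [0, 0, 0], [0, 0, 0], [0, 0, 0], [0, 0, 0], [0, 0, 0], [0, 0, 0], [0, 0, 0], [0, 0, 0], [0, 0, 0], [0, 0, 0]]}}

```text
t: 16.45
tool_pos: [0.4472, 0.1882, 0.0043]
eef_rot: [0.0, 1.0, 0.0, -0.001]
force: [-0.2, 0.4, -0.1]
width: 1.001
gripper_force: 0.0
```

```bash
python3 -c "
from tips import *
go('small')"
```

```text
[0.44724425 0.1881832  0.00426585] 1.0009157888676548 0.0 [-0.21871896  0.35506889 -0.08825477]
tip z [0.0345 0.0413 0.0809] rel tcp 0.0323 y [-0.064 -0.062 -0.051 -0.042 -0.041]
tip z [0.0042 0.0354 0.0795] rel tcp 0.0002 y [0.042 0.043 0.052 0.063 0.064]
small (array([0.44847468, 0.18865785, 0.01409005]), 2799)
```

Request:
{"api": "arm_command", "payload": {"jaw": [0, 0, 0.3, 0.6, 0.85, 0.85, 0.85, 0.85, 0.85, 0.85, 0.85], "offset": [[0.15, -0.05, 0.6], [0, 0, 0.5], [0, 0, 0], [0, 0, 0], [0, 0, 0], [0, 0, 0], [0, 0, 0], [0, 0, 0], [0, 0, 0], [0, 0, 0], [0, 0, 0]], "twist": [[0, 0, 0], [0, 0, 0], [0, 0, 0], [0, 0, 0], [0, 0, 0], [0, 0, 0], [0, 0, 0], [0, 0, 0], [0, 0, 0], [0, 0, 0], [0, 0, 0]]}}

```text
t: 17.42
tool_pos: [0.4495, 0.1886, -0.0062]
eef_rot: [-0.0, 1.0, -0.0, 0.0]
force: [-1.9, -0.4, 5.1]
width: 0.327
gripper_force: 24.6
```

```bash
python3 -c "
from tips import *
go('small')"
```

```text
[ 0.4494694   0.18862368 -0.00618913] 0.3271941440080714 24.633815478009637 [-1.86365241 -0.3820545   5.10399389]
tip z [0.0189 0.0346 0.0672] rel tcp 0.0299 y [-0.054 -0.049 -0.039 -0.015 -0.007]
tip z [0.0042 0.0236 0.0663] rel tcp 0.0106 y [0.007 0.016 0.041 0.051 0.057]
small (array([0.44886127, 0.18920032, 0.0142945 ]), 4307)
```

Request:
{"api": "arm_command", "payload": {"jaw": [0.85, 0.85, 0.85, 0.85, 0.85, 0.85, 0.85, 0.85, 0.85, 0.85, 0.85, 0.85], "offset": [[0, 0, -0.2], [0, 0, -0.6], [0, 0, -2], [0, 0, -3], [1, -1, -3], [2.2, -2.2, -0.5], [2.7, -2.8, 0], [2.7, -2.8, 0], [2.7, -2.8, 0], [2.3, -2.4, 0], [1.2, -1.1, 0], [0.25, -0.2, 0]], "twist": [[0, 0, 0], [0, 0, 0], [0, 0, 0], [0, 0, 0], [0, 0, 0], [0, 0, 0], [0, 0, 0], [0, 0, 0], [0, 0, 0], [0, 0, 0], [0, 0, 0], [0, 0, 0]]}}

```text
t: 18.47
tool_pos: [0.6011, 0.3449, 0.0865]
eef_rot: [-0.001, 1.0, 0.001, 0.0]
force: [-0.2, 0.4, -0.2]
width: 0.325
gripper_force: 24.8
```

Request:
{"api": "arm_command", "payload": {"jaw": [0.85, 0.85, 0.85, 0.85], "offset": [[0, 0, 0], [0, 0, 0], [0, 0, 0], [0, 0, 0]], "twist": [[0, 0, 0], [0, 0, 0], [0, 0, 0], [0, 0, 0]]}}

```text
t: 18.8
tool_pos: [0.5992, 0.3401, 0.0866]
eef_rot: [0.001, 1.0, -0.0, -0.0]
force: [-0.6, -0.2, -0.6]
width: 0.327
gripper_force: 24.8
```

```bash
python3 -c "
from tips import *
p=held('small');P=cloud(p);print(ball(P,*B['giant']))
t=robot.get_state()['tool_pos'];print(ball(P,t[0],t[1],.015,t[2]+.02))"
```

```text
tcp [0.5992 0.3401 0.0866] w 0.327 rot [ 0.001  1.    -0.    -0.   ] ball-tcp [-0.0005  0.0006  0.0212] 4839
tile (array([0.59941595, 0.34263013]), array([52.3, 52.3]), 7, np.float64(0.018472114472137768))
(array([0.5904266 , 0.19705831, 0.02630328]), 5554)
(array([0.5986328 , 0.34064018, 0.10690486]), 4499)
```

Request:
{"api": "arm_command", "payload": {"jaw": [0.85, 0.85, 0.85, 0.85, 0.85, 0.85, 0.85, 0.85, 0.85], "offset": [[0.03, -0.05, 2], [0, 0, 2.3], [0, 0, 1.5], [0, 0, 0.9], [0, 0, 0.5], [0, 0, 0.3], [0, 0, 0], [0, 0, 0], [0, 0, 0]], "twist": [[0, 0, 0], [0, 0, 0], [0, 0, 0], [0, 0, 0], [0, 0, 0], [0, 0, 0], [0, 0, 0], [0, 0, 0], [0, 0, 0]]}}

```text
t: 19.6
tool_pos: [0.6008, 0.3426, 0.0126]
eef_rot: [-0.0, 1.0, -0.0, 0.001]
force: [0.4, 0.9, -0.8]
width: 0.324
gripper_force: 24.8
```

Ball is at (.6003,.3432) against the tile at (.5994,.3426). Small correction, then down 4 mm.

Request:
{"api": "arm_command", "payload": {"jaw": [0.85, 0.85, 0.85, 0.85], "offset": [[-0.08, 0.05, 0.2], [0, 0, 0.15], [0, 0, 0], [0, 0, 0]], "twist": [[0, 0, 0], [0, 0, 0], [0, 0, 0], [0, 0, 0]]}}

```text
t: 19.93
tool_pos: [0.5999, 0.3419, 0.0086]
eef_rot: [-0.0, 1.0, -0.0, 0.001]
force: [1.2, 0.0, -0.2]
width: 0.327
gripper_force: 24.9
```

Request:
{"api": "arm_command", "payload": {"jaw": [0.63, 0.58, 0.53, 0.45, 0.3, 0.1, 0, 0, 0, 0, 0], "offset": [[0, 0, 0], [0, 0, 0], [0, 0, 0], [0, 0, 0], [0, 0, 0], [0, 0, -0.4], [0, 0, -2], [0, 0, -3.5], [0, 0, -3], [0, 0, 0], [0, 0, 0]], "twist": [[0, 0, 0], [0, 0, 0], [0, 0, 0], [0, 0, 0], [0, 0, 0], [0, 0, 0], [0, 0, 0], [0, 0, 0], [0, 0, 0], [0, 0, 0], [0, 0, 0]]}}

```text
t: 20.85
tool_pos: [0.6011, 0.3428, 0.1002]
eef_rot: [-0.001, 1.0, -0.0, 0.002]
force: [-0.0, -0.0, 1.1]
width: 1.002
gripper_force: 0.0
```

Run:
```python
from tips import *
p=robot.snapshot("wrist");P=cloud(p)
print(robot.get_state()["tool_pos"],"small",ball(P,.5994,.3426,.015,.0274));print("giant",ball(P,*B["giant"]))
cv2.imwrite("pics/r3.png",p["pixels"])
```

```text
[0.59975341 0.34171867 0.0980853 ] small (array([0.59937184, 0.34257329, 0.02839218]), 1118)
giant (array([0.59037498, 0.19707183, 0.02629212]), 5233)
```

View pics/r3.png

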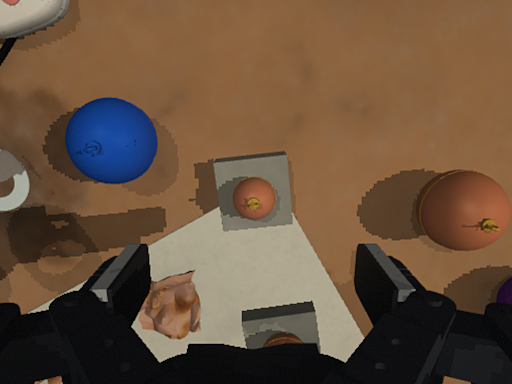

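The small bauble is seated at (254,197). Now the giant copper one at (465,210).

Request:
{"api": "arm_command", "payload": {"jaw": [0, 0, 0, 0, 0, 0, 0, 0, 0, 0, 0, 0], "offset": [[-0.2, 2, 0], [-0.2, 3, 0], [-0.2, 3, 0], [-0.2, 3, 0], [-0.15, 2.5, 0], [0, 1, 0.5], [0, 0, 2.5], [0, 0, 2.5], [0, 0, 2.5], [0, 0, 1.4], [0, 0, 0], [0, 0, 0]], "twist": [[0, 0, 0], [0, 0, 0], [0, 0, 0], [0, 0, 0], [0, 0, 0], [0, 0, 0], [0, 0, 0], [0, 0, 0], [0, 0, 0], [0, 0, 0], [0, 0, 0], [0, 0, 0]]}}

```text
t: 21.9
tool_pos: [0.5885, 0.197, 0.0018]
eef_rot: [0.0, 1.0, 0.0, -0.001]
force: [0.5, -0.7, 0.1]
width: 1.002
gripper_force: 0.0
```

```bash
python3 -c "
from tips import *
go('giant')"
```

```text
[0.58848608 0.19704892 0.00176303] 1.0022678359798238 0.0 [ 0.53468271 -0.65890443  0.07256315]
tip z [0.0329 0.0405 0.0792] rel tcp 0.0338 y [-0.064 -0.062 -0.051 -0.042 -0.013]
tip z [0.0326 0.0385 0.0785] rel tcp 0.0324 y [0.013 0.043 0.051 0.063 0.064]
giant (array([0.59023822, 0.19713694, 0.0266322 ]), 16009)
```

Request:
{"api": "arm_command", "payload": {"jaw": [0, 0, 0, 0.3, 0.5, 0.5, 0.5, 0.5, 0.5], "offset": [[0.17, 0, 0.4], [0, 0, 0.4], [0, 0, 0], [0, 0, 0], [0, 0, 0], [0, 0, 0], [0, 0, 0], [0, 0, 0], [0, 0, 0]], "twist": [[0, 0, 0], [0, 0, 0], [0, 0, 0], [0, 0, 0], [0, 0, 0], [0, 0, 0], [0, 0, 0], [0, 0, 0], [0, 0, 0]]}}

```text
t: 22.7
tool_pos: [0.5919, 0.1967, -0.0043]
eef_rot: [-0.0, 1.0, -0.0, 0.0]
force: [-0.4, -0.7, 5.7]
width: 0.642
gripper_force: 27.0
```

```bash
python3 -c "
from tips import *
go('giant')"
```

```text
[ 0.59193155  0.19669296 -0.00432683] 0.6418794939632865 27.041909048566595 [-0.40246042 -0.66504954  5.65928347]
tip z [0.0245 0.0388 0.0692] rel tcp 0.0338 y [-0.059 -0.056 -0.048 -0.027 -0.008]
tip z [0.023  0.0363 0.069 ] rel tcp 0.0319 y [0.008 0.028 0.048 0.057 0.06 ]
giant (array([0.59068446, 0.19726374, 0.02660713]), 18043)
```

Request:
{"api": "arm_command", "payload": {"jaw": [0.5, 0.5, 0.5, 0.5, 0.5, 0.5, 0.5, 0.5, 0.5, 0.5, 0.5, 0.5], "offset": [[0, 0, -0.2], [0, 0, -0.6], [0, 0, -2], [0, 0, -3], [0, 0, -3], [-0.9, 1.3, -0.7], [-1.8, 2.7, 0], [-2, 3, 0], [-2, 3, 0], [-2, 3, 0], [-1.9, 2.8, 0], [-1.2, 1.9, 0]], "twist": [[0, 0, 0], [0, 0, 0], [0, 0, 0], [0, 0, 0], [0, 0, 0], [0, 0, 0], [0, 0, 0], [0, 0, 0], [0, 0, 0], [0, 0, 0], [0, 0, 0], [0, 0, 0]]}}

```text
t: 23.75
tool_pos: [0.4705, 0.0164, 0.0897]
eef_rot: [0.001, 1.0, -0.001, -0.001]
force: [-0.1, 0.1, -1.5]
width: 0.642
gripper_force: 26.8
```

Request:
{"api": "arm_command", "payload": {"jaw": [0.5, 0.5, 0.5, 0.5], "offset": [[-0.35, 0.5, 0], [0, 0, 0], [0, 0, 0], [0, 0, 0]], "twist": [[0, 0, 0], [0, 0, 0], [0, 0, 0], [0, 0, 0]]}}

```text
t: 24.08
tool_pos: [0.4712, 0.0162, 0.0904]
eef_rot: [-0.001, 1.0, 0.001, 0.001]
force: [-0.2, 0.6, 0.1]
width: 0.636
gripper_force: 26.8
```

```bash
python3 -c "
from tips import *
p=held('giant')"
```

```text
tcp [0.4712 0.0162 0.0904] w 0.636 rot [-0.001  1.     0.001  0.001] ball-tcp [-0.0014  0.0006  0.031 ] 15822
tile (array([0.46923434, 0.01482973]), array([76.2, 76.1]), 75, np.float64(0.01851251999179199))
```

Request:
{"api": "arm_command", "payload": {"jaw": [0.5, 0.5, 0.5, 0.5, 0.5, 0.5, 0.5, 0.5, 0.5], "offset": [[-0.05, 0.1, 2], [0, 0, 2.5], [0, 0, 1.7], [0, 0, 0.9], [0, 0, 0.5], [0, 0, 0.2], [0, 0, 0], [0, 0, 0], [0, 0, 0]], "twist": [[0, 0, 0], [0, 0, 0], [0, 0, 0], [0, 0, 0], [0, 0, 0], [0, 0, 0], [0, 0, 0], [0, 0, 0], [0, 0, 0]]}}

```text
t: 24.88
tool_pos: [0.4704, 0.0137, 0.0129]
eef_rot: [0.0, 1.0, -0.0, 0.001]
force: [0.0, 0.3, 0.3]
width: 0.644
gripper_force: 26.8
```

Request:
{"api": "arm_command", "payload": {"jaw": [0.5, 0.5, 0.5, 0.5, 0.5], "offset": [[0, -0.05, 0.25], [0, 0, 0.15], [0, 0, 0.1], [0, 0, 0], [0, 0, 0]], "twist": [[0, 0, 0], [0, 0, 0], [0, 0, 0], [0, 0, 0], [0, 0, 0]]}}

```text
t: 25.3
tool_pos: [0.4699, 0.0141, 0.0072]
eef_rot: [-0.0, 1.0, -0.0, 0.0]
force: [0.6, 0.1, 0.7]
width: 0.645
gripper_force: 26.9
```

Request:
{"api": "arm_command", "payload": {"jaw": [0.31, 0.27, 0.22, 0.15, 0.05, 0, 0, 0, 0, 0, 0, 0], "offset": [[0, 0, 0], [0, 0, 0], [0, 0, 0], [0, 0, 0], [0, 0, 0], [0, 0, -0.4], [0, 0, -2], [0, 0, -3.5], [0, 0, -3.5], [0, 0, -3], [0, 0, 0], [0, 0, 0]], "twist": [[0, 0, 0], [0, 0, 0], [0, 0, 0], [0, 0, 0], [0, 0, 0], [0, 0, 0], [0, 0, 0], [0, 0, 0], [0, 0, 0], [0, 0, 0], [0, 0, 0], [0, 0, 0]]}}

```text
t: 26.3
tool_pos: [0.471, 0.0139, 0.1332]
eef_rot: [0.0, 1.0, -0.0, 0.002]
force: [0.5, 0.5, -1.0]
width: 1.003
gripper_force: 0.0
```

Request:
{"api": "arm_command", "payload": {"jaw": [0, 0, 0, 0, 0, 0, 0, 0, 0, 0], "offset": [[0, 3, -2], [0, 3, -2], [0, 3, -1], [0, 3, 0], [0, 3, 0], [0, 3, 0], [0, 3, 0], [0, 0, 0], [0, 0, 0], [0, 0, 0]], "twist": [[0, 0, 0], [0, 0, 0], [0, 0, 0], [0, 0, 0], [0, 0, 0], [0, 0, 0], [0, 0, 0], [0, 0, 0], [0, 0, 0], [0, 0, 0]]}}

```text
t: 27.13
tool_pos: [0.4685, -0.195, 0.1798]
eef_rot: [-0.001, 1.0, -0.0, -0.001]
force: [0.2, 0.3, -0.3]
width: 1.003
gripper_force: 0.0
```

Run:
```python
from tips import *
p=robot.snapshot("top");P=cloud(p)
for k,z in dict(small=.0274,medium=.0305,large=.0337,giant=.0368).items():
    print(k,np.round(ball(P,*T[k][:2],B[k][2],z)[0],4),tile(P,*T[k])[0])
for n,(x,y) in dict(cup=(.361,.08),lid=(.716,-.004)).items(): print(n,[np.round(robot.search_frame("copper_cup" if n=="cup" else "screw_lid",p)[0]["extent"])])
a=p["pixels"][100:310,110:410]; cv2.imwrite("pics/end.png",cv2.resize(a,None,fx=2.6,fy=2.6,interpolation=cv2.INTER_CUBIC))
```

```text
small [0.6008 0.3433 0.028 ] [0.60073053 0.34305264]
medium [0.4698 0.3191 0.0309] [0.4697489  0.31874673]
large [0.6121 0.0549 0.034 ] [0.61169861 0.05495855]
giant [0.4704 0.0156 0.0371] [0.47039133 0.01562962]
cup [array([282., 270.,  26.,  25.])]
lid [array([321., 128.,  20.,  19.])]
```

View pics/end.png

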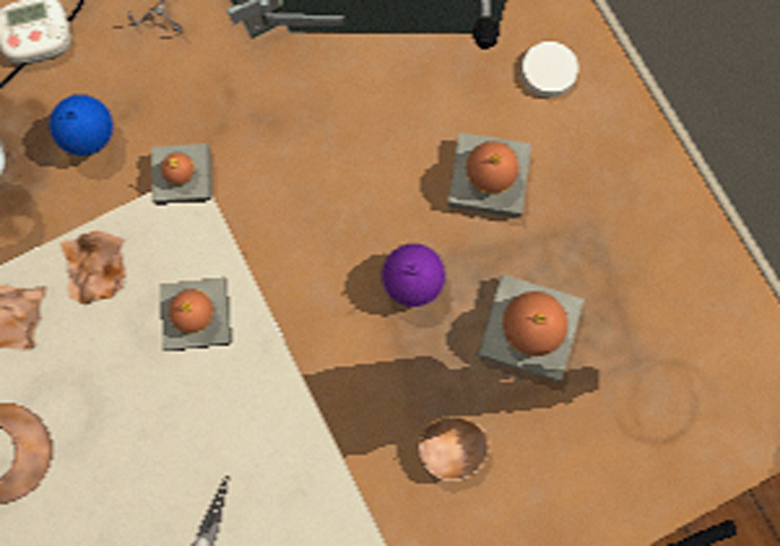

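All four are seated with loops up: crop px (178,168), (191,312), (493,166) and (536,322). The lid (549,68) and cup (453,449) have not moved.

```bash
python3 -c "
from cell import robot
print(robot.close_job())"
```

```text
the job is handed in; nothing more can be done
None
```

All four baubles are seated upright in their matching tiles, within about 1 mm of centre and of their resting height by camera; the cup and lid are where they were, and the job is handed in (no verdict was returned).

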